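Fit a bayonet inlet filter to the bench vacuum pump

TASK

Fit the new inlet filter to the bench vacuum pump: take the dust cap off the port and lay it on the brown tray, then set the filter's spigot in the port, press it down gently against the spring, twist it a quarter turn clockwise until you just feel the stop and let go, so that it springs up into its lock and stays there upright. Keep to a light hand's force, some 20 N: do not jam it down or wrench it against the stop. Leave the other things where they stand.

Things in the scene. Friction and masses are not known exactly. Their poses are not given: they have to be found in the camera images.
- pump: Bench vacuum pump, a white rounded box 160 x 140 x 93 mm (x, y, z) with gauge and rocker switch on its front (-x); it stays put. Origin: centre of its underside, z up. On its top stands the inlet port, a round aluminium adapter 58 mm across and 26 mm high, at present under the dust cap.
- port_mouth (a point): Centre of the port's flat rim (axes as the pump's), 119 mm above the counter, at x = -12 mm in the pump's frame. Bayonet socket: bore 33 mm, with two opposite entry slots 9 mm wide reaching out to 49 mm diameter. The adapter is screwed in, so the line through its slots stands at an unknown angle, up to 0.8 rad either way of the pump's x axis: look with the cap off, or feel.
- port_spring (a point): Top of the spring-loaded valve in the bore, on the port's axis, 9 mm below the rim. Turned on the rim, the filter's pins ride on it (foot 6 mm below the rim) until they drop into the slots; then the foot meets the valve, which resists with 5 N and 0.6 N more per mm. With the foot 21 mm below the rim the filter's shoulder sits on the rim, a hard stop.
- port_ledge (a point): Underside of the ledge below the rim, on the port's axis, 6 mm below the rim. The pins pass under it with the filter's foot 18 to 21 mm below the rim; the filter then turns clockwise (seen from above), up to a wall 1.57 rad on from mid-slot. The last 0.1 rad before the wall lies under a pocket 3 mm deep in the ledge, into which the spring lifts the pins on letting go.
- filter_locked (a point): Where the filter's centre is when locked, on the port's axis, 23 mm above the rim (foot 15 mm below the rim, pins up in the pockets). Let go too early in the turn, the filter stays 3 mm lower with its pins under the ledge, not locked; let go in the slots, the spring lifts it 6 mm higher.
- filter_center (a point): The new inlet filter, a white ribbed plastic capsule 76 mm high that stands upright on the tray; this point is on its axis, half-way up (38 mm above its foot). From the foot: spigot 29 mm in diameter up to 21 mm, with two opposite round pins 6 mm thick, 9 mm above the foot, whose ends lie 46 mm apart on the filter's x axis; round body 44 mm in diameter from 21 to 58 mm, where it is gripped; hose barb above. About 80 g. Its z axis points up along its axis.
- filter: The same filter; origin at the centre of its foot, axes as above.
- cap_center (a point): The port's black dust cap, 34 mm high, 30 g; this point is on its axis, half-way up. A plug 28 mm in diameter and 6 mm high hangs loosely in the port's bore, above it a disc 60 mm in diameter and 5 mm thick lies on the rim, and on it stands a ribbed knob 22 mm in diameter and 23 mm high to lift it by. It lifts straight off, and stands on its plug when set down.
- cap: The same cap; origin at the centre of the underside of its plug.
- tray: Brown flat tray, 120 x 260 x 14 mm (x, y, z), fixed; origin at the centre of its underside, its top is 14 mm above the counter. The filter stands near one end of it and the specimen cup near the other (85 mm either way from the middle along the tray's y axis); the middle is free for the cap.
- specimen_cup: Lidded white specimen cup, 49 mm in diameter, 55 mm high, on the tray; origin at the centre of its underside. To be left alone.
- card_box: Small white carton, 61 x 91 x 66 mm, on the counter; origin at the centre of its underside. To be left alone.
- petri_dish: Covered culture dish, 93 mm in diameter, 16 mm high, on the counter; origin at the centre of its underside. To be left alone.
Things that resemble listed ones, but are neither listed nor needed, are in the scene too. Leave any purple look-alike of the filter alone.

How it is judged:
By the outcome, as a careful person would: the job done as asked, in the order asked, and still so for the second after the job is handed in, with the robot touching nothing.
It also fails if it takes over 72 s, if anything falls off the work surface, if the arm or the gripper's body presses on something with over 40 N, if the wrist force passes 120 N, or if a joint passes its speed limit or range.

ROBOT

A 7-joint arm with a two-finger parallel gripper is mounted at the origin on a cart in front of the work surface, level with it; the furniture and walls round the work are solid. World frame = base frame: x ahead of the robot, y to its left, z up, the work surface at z = 0. Lengths are in m, angles in rad, forces in N, time in s.
With the tool pointing down it reaches from about 0.425 to 0.825 m from the base axis. Payload 3.6 kg.
Tool frame: the origin (TCP) lies midway between the tips of the shut fingers; the grasp point (between the pads) lies arm.hold_point_z behind it (arm.hold_point_z is the distance from the TCP to the grasp point, in m); x points along the fingers, y is the direction in which the jaws open and shut, and the axes are right-handed (so a half turn about x gives the same grasp; the last joint's range is limited). The gripper opens to 93 mm and grips with 3 to 60 N. Pads are 15 mm wide; open, the fingers measure 128 mm over their backs; the gripper's body (75 mm by 188 mm) begins 65 mm behind the grasp point.
Start: joints at [-1.139, 0.615, -0.013, 1.423, 0.008, 1.103, -0.04], TCP at [0.288, 0.583, 0.219] pointing down, gripper open.
Joint ranges: [-3.12, 3.12], [-0.3, 2.06], [-1.34, 1.32], [0.26, 2.42], [-1.36, 4.5], [0.01, 1.98], [-2.84, 2.84]. Speed limits (rad/s): [2.79, 2.79, 3.14, 3.14, 3.14, 3.14, 3.14].

INTERFACE

Orientations are given as a unit quaternion [x, y, z, w].
In Python, from workcell import arm gives the robot as it stands. The module is installed in compiled form; this text tells all that it offers.
- The arm moves only by the tool move_arm, never from a script. Its arguments are lists of equal length, an entry for each row: "delta_pos": the shift along the tool's x, y, z in mm, a list of three; "angular": the turn, a rotation vector about the tool's x, y, z in rad, a list of three; "gripper": the opening, from -1 (shut) to 1 (fully open). In form: {"delta_pos": [[dx, dy, dz], ...], "angular": [[ax, ay, az], ...], "gripper": [gripper, ...]}. A call has 1 to 10 rows; each row shifts and turns the pose as measured when the row begins, along the tool's axes as they then stand; what a row does not reach is not made up. A row lasts 1/8 s, in which the tool goes at most 62.5 mm and 10.7 degrees, less where a joint would pass 70% of its speed; a pose out of reach is approached as far as the arm can. A call with a gripper value outside its range is refused whole. The fingers move at their own pace and stop on an object; "squeeze" is the grip in N (left out, the last holds). Time passes only in rows, so rows that do not move let the fingers close. It gives the time, the measured TCP pose, the force and the opening at its end, in the units of the state.
- arm.state(): the state, without advancing time (a new reading comes with each control period).
- arm.capture(name): name is "side" or "top"; returns the picture (480x640x3 uint8, red, green, blue); there is no depth.
- arm.camera_info(name): a dict with "camera_matrix" (3x3 intrinsics, pixels), "cam_to_world" (4x4, takes a point from camera to world coordinates). Camera axes: x right, y down, z forward; pixel columns grow to the right and rows downward; lengths in m; the calibration is good to about 2 mm. A picture is of the moment at which its call begins. camera_info takes no time and is no camera call.
- arm.hand_in(): hands the job in, once; it reports no verdict.
The state is a dict: "time": time; "qpos": joint angles; "joint_velocities": joint speeds; "effort": joint torques, N m; "position": TCP position; "tcp_rot": TCP orientation; "wrist_force": force on the tool from outside, world axes, zero at the start; "torque": the same for the moment, N m; "grip_width": opening from 0.0 (shut) to 1.0 (fully open).
Only numpy, scipy, OpenCV 4.12 (cv2) and the standard library are available. Lean on these libraries where they do the work, as an engineer would, in place of code of your own. Each camera call takes 0.05 s, during which the arm holds its last target.

## Working session

There is one attempt and no reset: what is moved stays moved. The work goes in short steps, Python scripts to look and compute and a tool call to move; the robot and the scene stay as the last step left them, time stands still between calls to the robot, and variables do not carry over. Pictures are saved under pics/ and viewed, and the job is handed in when it is done.

Besides the shell and the picture viewer there is one more tool, called after ">>>" in YAML: its name, and indented under it one key for each argument. move_arm: Moves the arm, as the interface text tells. Its arguments: {"type":"object","properties":{"delta_pos":{"type":"array"},"angular":{"type":"array"},"gripper":{"type":"array"},"squeeze":{"type":"number"}},"required":["delta_pos","angular","gripper"]}

```bash
mkdir -p pics
python3 - <<'E'
from workcell import arm
import cv2,json
print(arm.state()); print(arm.hold_point_z)
for n in("side","top"):
    im=arm.capture(n); cv2.imwrite(f"pics/{n}0.png",im[:,:,::-1]); i=arm.camera_info(n); print(n,i)
E
```

```text
{'time': 0.0, 'qpos': array([-1.13854701,  0.61587734, -0.01261458,  1.42488365,  0.00813532,
        1.10337462, -0.04042235]), 'joint_velocities': array([-4.03087358e-04, -1.74543454e-03, -1.15192040e-03, -2.42279922e-04,
       -9.23169377e-04, -4.30655887e-04,  1.87179258e-05]), 'effort': array([ 3.46715515e-04, -4.58939731e+01,  2.09175115e-01, -1.65745926e+01,
       -6.10177475e-02,  2.04622565e-02,  2.43371014e-04]), 'position': array([0.28749396, 0.58209497, 0.21751341]), 'tcp_rot': array([ 0.15989046,  0.68876805, -0.16161674,  0.68841386]), 'wrist_force': array([-0.23110651,  0.12762378,  1.03788814]), 'torque': array([-0.05475524, -0.0153731 , -0.00566781]), 'grip_width': 0.9986212932163917}
0.0188
side {'camera_matrix': array([[526.41914167,   0.        , 309.87601425],
       [  0.        , 526.41914167, 231.09739737],
       [  0.        ,   0.        ,   1.        ]]), 'cam_to_world': array([[ 0.99962184, -0.01289882,  0.0242857 ,  0.55087845],
       [-0.02707336, -0.61636208,  0.78699734, -0.97910894],
       [ 0.00481745, -0.78735723, -0.61647821,  0.88416667],
       [ 0.        ,  0.        ,  0.        ,  1.        ]])}
top {'camera_matrix': array([[528.63597412,   0.        , 317.3377247 ],
       [  0.        , 528.63597412, 252.5892064 ],
       [  0.        ,   0.        ,   1.        ]]), 'cam_to_world': array([[ 0.01743661, -0.98420634,  0.17616428,  0.37403118],
       [-0.99980809, -0.01558957,  0.01186341, -0.01333094],
       [-0.00892972, -0.17633733, -0.98428929,  1.28800307],
       [ 0.        ,  0.        ,  0.        ,  1.        ]])}
```

View pics/side0.png

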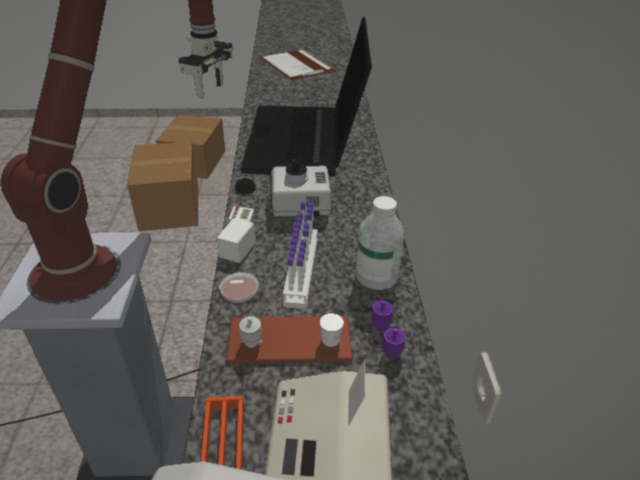

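View pics/top0.png

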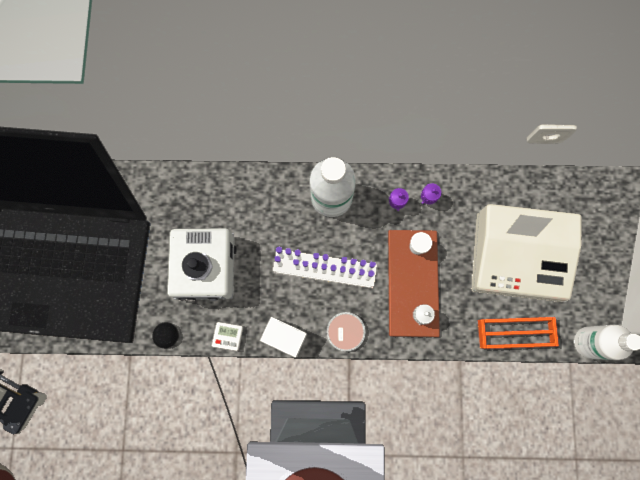

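Candidates for the filter: the white object with a barb at top (424,315), the white lidded cup at (421,243), and the purple look-alikes at (399,198) and (431,193). For the cap: the one on the port at (195,265), and a black disc on the counter at (165,335). I'll check these in enlarged crops.

Run:
```python
import cv2,numpy as np
t=cv2.imread("pics/top0.png"); s=cv2.imread("pics/side0.png")
r=lambda im,x0,y0,x1,y1,k:cv2.resize(im[y0:y1,x0:x1],None,fx=k,fy=k,interpolation=cv2.INTER_CUBIC)
a=r(t,380,220,450,345,4.6);b=r(t,145,215,245,345,4.4)
A=np.zeros((600,800,3),np.uint8);A[:a.shape[0],:a.shape[1]]=a;A[:b.shape[0],340:340+b.shape[1]]=b;cv2.imwrite("pics/crop1.png",A)
a=r(s,220,300,360,370,5);b=r(s,220,150,345,220,3.4)
A=np.zeros((600,800,3),np.uint8);A[:a.shape[0],:a.shape[1]]=a;A[355:355+b.shape[0],:b.shape[1]]=b;cv2.imwrite("pics/crop2.png",A)
```

```text
(no output)
```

View pics/crop1.png

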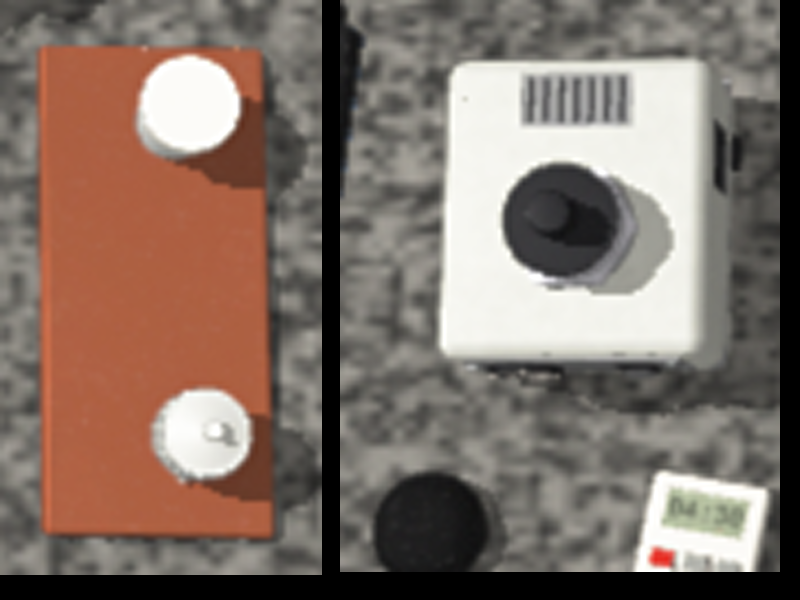

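View pics/crop2.png

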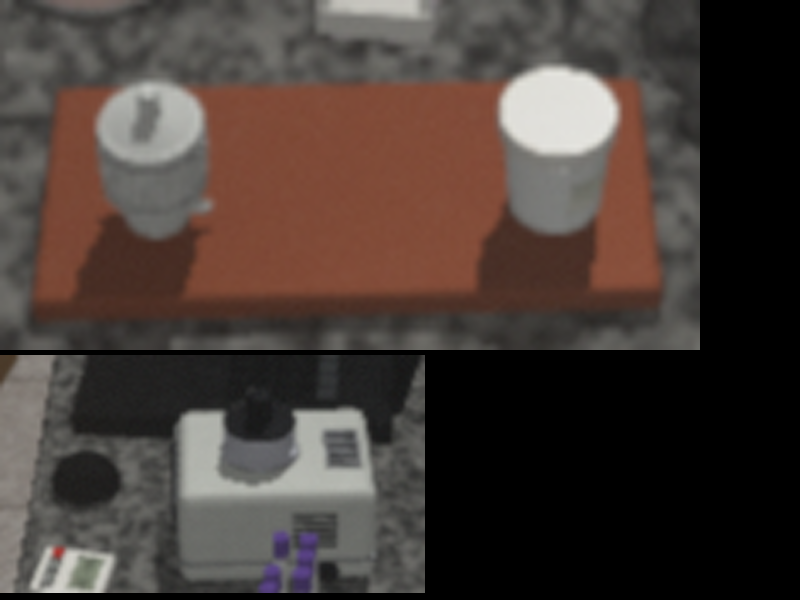

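The filter is the white ribbed capsule with barb and pin, at top (424,315) and side (250,332). It stands at the tray's near end, and its one visible pin is at side (261,341). The smooth lidded object at top (421,243) is the specimen cup. The cap is on the port at top (195,265). The flat black disc at (165,335) is not needed.

```bash
cat > h.py <<'E'
import cv2,numpy as np
from workcell import arm
def ray(n,uv):
    i=arm.camera_info(n);K=i["camera_matrix"];T=i["cam_to_world"]
    d=T[:3,:3]@np.linalg.solve(K,[uv[0],uv[1],1.]);return T[:3,3],d
def onz(n,uv,z):
    o,d=ray(n,uv);return (o+d*(z-o[2])/d[2])[:3]
def proj(n,p):
    i=arm.camera_info(n);K=i["camera_matrix"];T=np.linalg.inv(i["cam_to_world"])
    c=K@(T[:3,:3]@np.asarray(p)+T[:3,3]);return c[:2]/c[2]
def tri(*obs):
    A=0;b=0
    for n,uv in obs:
        o,d=ray(n,uv);d=d/np.linalg.norm(d);P=np.eye(3)-np.outer(d,d);A=A+P;b=b+P@o
    return np.linalg.solve(A,b)
E
python3 - <<'E'
from h import *
t=cv2.imread("pics/top0.png"); s=cv2.imread("pics/side0.png")
# tray
h=cv2.cvtColor(t,cv2.COLOR_BGR2HSV)
m=((h[...,0]<15)&(h[...,1]>140)&(h[...,2]>100)).astype(np.uint8);m[:,:385]=0;m[:,445:]=0
n,l,st,c=cv2.connectedComponentsWithStats(m);k=1+st[1:,4].argmax();print(st[k])
cn,_=cv2.findContours((l==k).astype(np.uint8),0,2)
R=cv2.minAreaRect(np.vstack(cn));B=cv2.boxPoints(R);print(R)
for p in B: print(onz("top",p,.014).round(4))
# cap disc in top: dark within pump
g=cv2.cvtColor(t,cv2.COLOR_BGR2GRAY)
m=(g<85).astype(np.uint8);m[:245]=0;m[286:]=0;m[:,:175]=0;m[:,222:]=0
cn,_=cv2.findContours(m,0,2);cc=max(cn,key=cv2.contourArea);e=cv2.fitEllipse(cc);print("disc",e,onz("top",e[0],.124).round(4))
# filter top: white pixels vs tray; contour
for nm,im,(x0,y0,x1,y1) in(("top",t,(405,297,440,333)),("side",s,(236,312,268,352))):
    m=np.zeros(im.shape[:2],np.uint8);hh=cv2.cvtColor(im,cv2.COLOR_BGR2HSV)
    m[y0:y1,x0:x1]=((hh[...,1]<80)&(hh[...,2]>110))[y0:y1,x0:x1]
    print(nm,cv2.boundingRect(m))
    big=cv2.resize(np.hstack([im[y0:y1,x0:x1],cv2.cvtColor(m[y0:y1,x0:x1]*255,cv2.COLOR_GRAY2BGR)]),None,fx=10,fy=10,interpolation=cv2.INTER_NEAREST);cv2.imwrite(f"pics/f_{nm}.png",big)
# pump box
m=((h[...,1]<40)&(h[...,2]>200)).astype(np.uint8);m[:,:150]=0;m[:,238:]=0;m[:215]=0;m[312:]=0
n,l,st,c=cv2.connectedComponentsWithStats(m);k=1+st[1:,4].argmax()
cn,_=cv2.findContours((l==k).astype(np.uint8),0,2);R=cv2.minAreaRect(cv2.convexHull(np.vstack(cn)));print(R)
for p in cv2.boxPoints(R): print(onz("top",p,.093).round(4))
E
```

```text
[ 388  230   51  107 4297]
((413.15435791015625, 283.0090026855469), (106.5046157836914, 49.39082717895508), 89.39049530029297)
[ 0.6613 -0.1708  0.014 ]
[ 0.6645 -0.2923  0.014 ]
[ 0.4053 -0.2892  0.014 ]
[ 0.402 -0.172  0.014]
disc ((194.91444396972656, 264.6731872558594), (24.38741683959961, 25.33702850341797), 86.9749984741211) [0.5506 0.2735 0.124 ]
top (413, 304, 22, 21)
side (239, 315, 23, 28)
((197.0, 262.0), (66.0, 58.0), 90.0)
[0.638  0.3486 0.093 ]
[0.6401 0.2138 0.093 ]
[0.4869 0.2065 0.093 ]
[0.4848 0.3383 0.093 ]
```

View pics/f_top.png

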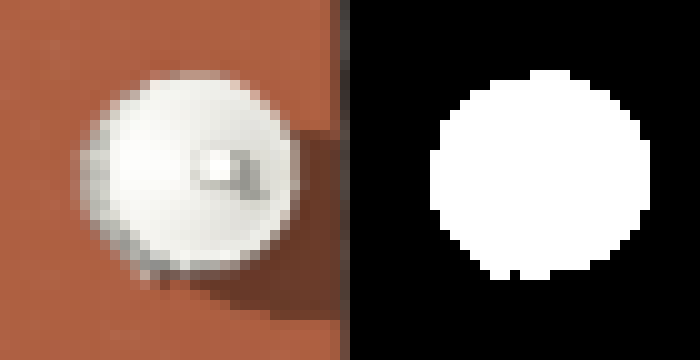

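View pics/f_side.png

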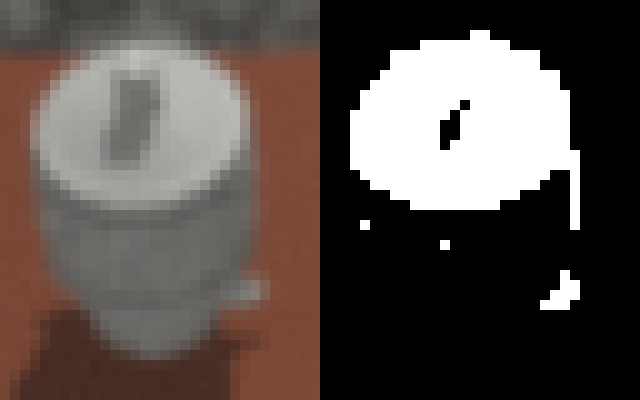

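Run:
```python
from h import *
a=(424.8,313.3);b=(249.5,324.1)
print("filter top",onz("top",a,.072),onz("side",b,.072),tri(("top",a),("side",b)))
print("barb",onz("top",(426.3,313.2),.09))
c=(onz("top",a,.072)+onz("side",b,.072))/2; c[2]=.023
print("foot side pix",proj("side",[c[0],c[1],.014]),proj("top",[c[0],c[1],.014]))
for n,uv in(("side",(261.9,340.8)),("top",(419.8,323.7))):
    p=onz(n,uv,.024);v=p-c;print(n,p.round(4),np.hypot(*v[:2]),np.arctan2(v[1],v[0]))
# cap side
t=cv2.imread("pics/side0.png");x0,y0,x1,y1=268,150,340,220
cv2.imwrite("pics/capside.png",cv2.resize(t[y0:y1,x0:x1],None,fx=8,fy=8,interpolation=cv2.INTER_NEAREST))
t=cv2.imread("pics/top0.png");cv2.imwrite("pics/captop.png",cv2.resize(t[240:300,170:230],None,fx=10,fy=10,interpolation=cv2.INTER_NEAREST))
print(proj("side",[.5506,.2735,.147]),proj("side",[.5506,.2735,.124]))
```

```text
filter top [ 0.45460023 -0.24674289  0.072     ] [ 0.45137156 -0.24741825  0.072     ] [ 0.45297885 -0.24702632  0.07192976]
barb [ 0.45368877 -0.24666334  0.09      ]
foot side pix [252.08952039 342.62477365] [420.32098232 315.51398428]
side [ 0.4743 -0.2511  0.024 ] 0.021714746214422268 -0.18541109385115973
top [ 0.4331 -0.2437  0.024 ] 0.020217174333761623 2.9730594741343475
[296.08103757 161.05017342] [296.17541953 168.2875893 ]
```

View pics/capside.png

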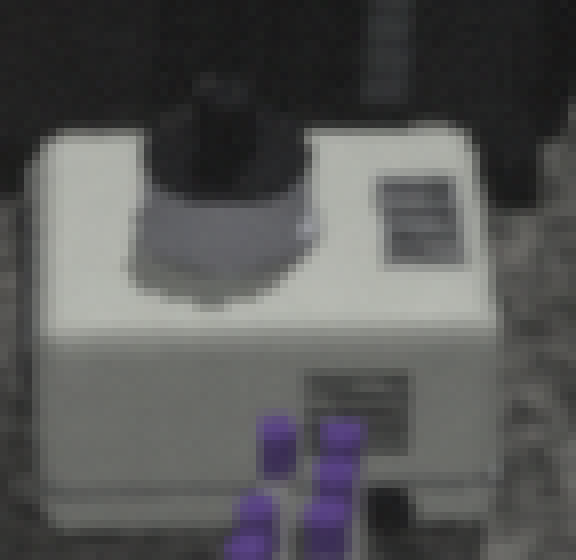

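View pics/captop.png

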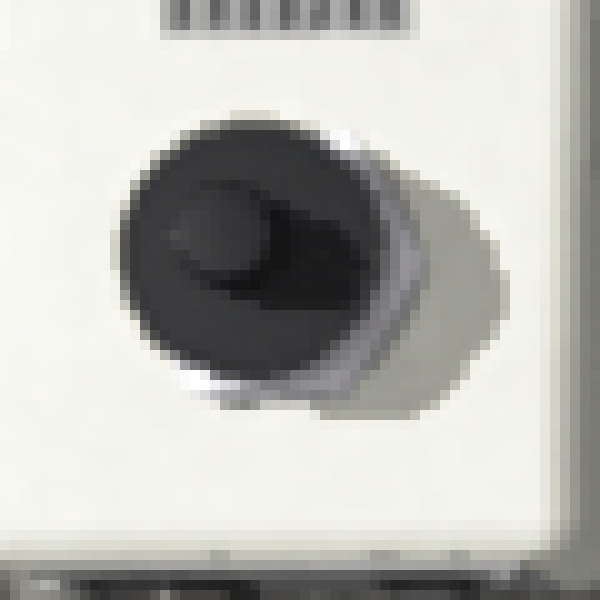

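```bash
cat >> h.py <<'E'
from scipy.spatial.transform import Rotation as R
def st():
    s=arm.state();M=R.from_quat(s["tcp_rot"]).as_matrix()
    print("t",round(s["time"],3),"pos",s["position"].round(4),"yaw_jaw",round(np.arctan2(M[1,1],M[0,1]),4),"q",s["qpos"].round(3),"F",s["wrist_force"].round(1),"T",s["torque"].round(2),"g",round(s["grip_width"]*93,1))
    return s,M
def plan(target,yaw):
    """tool pointing straight down, jaw axis(y) at world yaw; delta in tool mm and rotvec"""
    s,M=st();d=M.T@(np.array(target)-s["position"])*1000
    y=np.array([np.cos(yaw),np.sin(yaw),0]);x=np.array([0,0,-1.]);G=np.stack([x,y,np.cross(x,y)],1)
    rv=R.from_matrix(M.T@G).as_rotvec();print("delta",d.round(1),"rot",rv.round(4),"|d|",np.linalg.norm(d).round(1),"deg",np.degrees(np.linalg.norm(rv)).round(1));return d,rv
E
python3 - <<'E'
from h import *
s,M=st();print(M.round(3))
plan([.5506,.2735,.25],np.pi/2)
plan([.5506,.2735,.25],-np.pi/2)
print(onz("top",(280,335),.066), onz("top",(333,168),.2))
E
```

```text
t 0.1 pos [0.2875 0.5822 0.2176] yaw_jaw 1.1121 q [-1.139  0.616 -0.013  1.425  0.008  1.103 -0.04 ] F [ 0.2 -0.7  0.3] T [0.03 0.01 0.05] g 93.1
[[-0.001  0.443  0.897]
 [-0.002  0.897 -0.443]
 [-1.    -0.002  0.   ]]
t 0.1 pos [0.2875 0.5822 0.2176] yaw_jaw 1.1121 q [-1.139  0.616 -0.013  1.425  0.008  1.103 -0.04 ] F [ 0.2 -0.7  0.3] T [0.03 0.01 0.05] g 93.1
delta [ -32.  -160.4  372.5] rot [-0.4587 -0.0005  0.0022] |d| 406.8 deg 26.3
t 0.1 pos [0.2875 0.5822 0.2176] yaw_jaw 1.1121 q [-1.139  0.616 -0.013  1.425  0.008  1.103 -0.04 ] F [ 0.2 -0.7  0.3] T [0.03 0.01 0.05] g 93.1
delta [ -32.  -160.4  372.5] rot [2.6829e+00 3.0000e-03 7.0000e-04] |d| 406.8 deg 153.7
[0.40001647 0.0834117  0.066     ] [ 0.75420616 -0.03069652  0.2       ]
```

>>> move_arm:
  delta_pos:
    - [-6,-20,46]
    - [-6,-20,46]
    - [-6,-20,46]
    - [-6,-20,46]
    - [-6,-20,46]
    - [-6,-20,46]
    - [-4,-20,46]
  angular:
    - [0,0,0]
    - [0,0,0]
    - [0,0,0]
    - [0,0,0]
    - [0,0,0]
    - [0,0,0]
    - [0,0,0]
  gripper: [0.2,0.2,0.2,0.2,0.2,0.2,0.2]
  squeeze: 15

```text
time: 0.98
position: [0.5157, 0.3107, 0.2535]
tcp_rot: [0.154, 0.692, -0.159, 0.687]
wrist_force: [-0.9, 0.1, -0.3]
grip_width: 0.601
```

Run:
```python
from h import *
plan([.5506,.2735,.18],np.pi/2)
```

```text
t 0.975 pos [0.5157 0.3107 0.2535] yaw_jaw 1.1247 q [-0.583  0.514  0.008  1.509 -0.004  1.13   0.55 ] F [-0.9  0.1 -0.3] T [ 0.05 -0.02 -0.  ] g 55.9
delta [ 73.4 -17.8  48. ] rot [-0.4461 -0.008   0.0082] |d| 89.5 deg 25.6
```

>>> move_arm:
  delta_pos:
    - [20,-9,24]
    - [20,-9,24]
    - [20,0,0]
    - [12,0,0]
    - [0,0,0]
  angular:
    - [0,0,0]
    - [0,0,0]
    - [-0.15,0,0]
    - [-0.15,0,0]
    - [-0.146,0,0]
  gripper: [0.1,0.1,0.1,0.1,0.1]

```text
time: 1.6
position: [0.5548, 0.2635, 0.1771]
tcp_rot: [-0.005, 0.711, -0.004, 0.703]
wrist_force: [0.7, 0.6, -0.4]
grip_width: 0.549
```

Run:
```python
from h import *
plan([.5506,.2735,.127],np.pi/2)
im=arm.capture("side");cv2.imwrite("pics/s1.png",cv2.resize(im[100:240,220:400,::-1],None,fx=4,fy=4,interpolation=cv2.INTER_CUBIC))
```

```text
t 1.6 pos [0.5548 0.2635 0.1771] yaw_jaw 1.5726 q [-0.418  0.607 -0.107  1.571  0.08   0.983  1.022] F [ 0.7  0.6 -0.4] T [ 0.05 -0.01  0.02] g 51.1
delta [50.  10.6 -3.7] rot [ 0.0017 -0.0108  0.012 ] |d| 51.2 deg 0.9
```

View pics/s1.png

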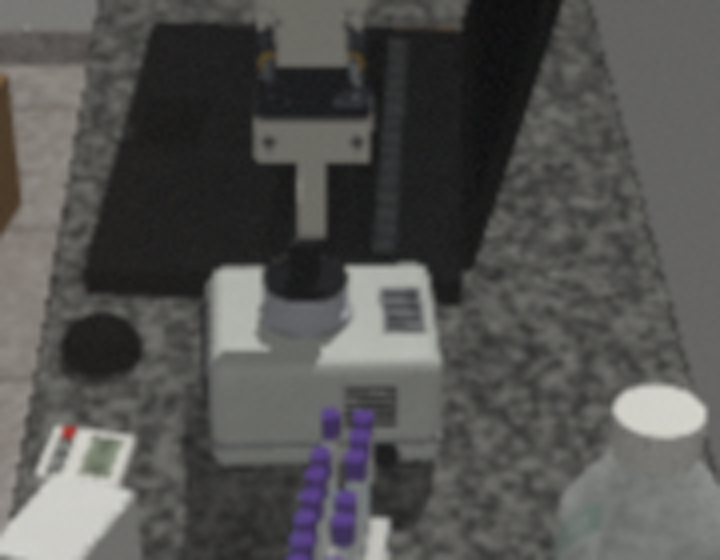

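Side view: the fingers (crop x≈312) stand about 4 mm to +x of the cap knob (crop x≈305), which agrees with the measured plan. I'll correct that and descend on the knob.

>>> move_arm:
  delta_pos:
    - [0,10.5,-3.7]
    - [10,0,0]
    - [20,0,0]
    - [12,0,0]
    - [4,0,0]
  angular:
    - [0,-0.01,0.012]
    - [0,0,0]
    - [0,0,0]
    - [0,0,0]
    - [0,0,0]
  gripper: [0.1,0.1,0.1,0.1,0.1]

```text
time: 2.28
position: [0.5503, 0.2758, 0.1291]
tcp_rot: [0.001, 0.707, 0.0, 0.707]
wrist_force: [-0.2, -1.7, -0.4]
grip_width: 0.547
```

Run:
```python
from h import *
plan([.5506,.2735,.127],np.pi/2)
```

```text
t 2.275 pos [0.5503 0.2758 0.1291] yaw_jaw 1.5703 q [-0.436  0.655 -0.105  1.633  0.084  0.856  0.996] F [-0.2 -1.7 -0.4] T [ 0.04  0.04 -0.06] g 50.8
delta [ 2.1 -2.3  0.3] rot [-0.0005  0.0006 -0.0015] |d| 3.2 deg 0.1
```

>>> move_arm:
  delta_pos:
    - [1.5,-2,0]
    - [0,0,0]
    - [0,0,0]
    - [0,0,0]
    - [0,0,0]
  angular:
    - [0,0,0]
    - [0,0,0]
    - [0,0,0]
    - [0,0,0]
    - [0,0,0]
  gripper: [0.1,-0.9,-0.9,-0.9,-0.9]
  squeeze: 12

```text
time: 2.9
position: [0.5513, 0.2741, 0.1289]
tcp_rot: [0.001, 0.706, 0.0, 0.708]
wrist_force: [-0.1, 0.7, -0.9]
grip_width: 0.233
```

Run:
```python
from h import *
st()
```

```text
t 2.9 pos [0.5513 0.2741 0.1289] yaw_jaw 1.5695 q [-0.433  0.655 -0.105  1.636  0.084  0.852  0.998] F [-0.1  0.7 -0.9] T [ 0.05 -0.03 -0.01] g 21.7
```

>>> move_arm:
  delta_pos:
    - [-10,0,0]
    - [-25,0,0]
    - [-45,0,0]
    - [-50,-20,0]
    - [0,-60,0]
    - [0,-60,0]
    - [0,-60,0]
    - [0,-60,0]
  angular:
    - [0,0,0]
    - [0,0,0]
    - [0,0,0]
    - [0,0,0]
    - [0,0,0]
    - [0,0,0]
    - [0,0,0]
    - [0,0,0]
  gripper: [-0.9,-0.9,-0.9,-0.9,-0.9,-0.9,-0.9,-0.9]

```text
time: 3.9
position: [0.5528, 0.0147, 0.2677]
tcp_rot: [-0.002, 0.703, 0.007, 0.711]
wrist_force: [0.7, 0.4, -0.7]
grip_width: 0.237
```

Run:
```python
from h import *
plan([.534,-.231,.10],np.pi/2)
im=arm.capture("top");cv2.imwrite("pics/t2.png",im[:,:,::-1])
cv2.imwrite("pics/t2c.png",cv2.resize(im[235:295,170:230,::-1],None,fx=10,fy=10,interpolation=cv2.INTER_NEAREST))
im=arm.capture("side");cv2.imwrite("pics/s2.png",im[:,:,::-1])
```

```text
t 3.9 pos [0.5528 0.0147 0.2677] yaw_jaw 1.5839 q [-1.000e-03  4.120e-01 -9.000e-02  1.644e+00  3.300e-02  1.074e+00
  1.485e+00] F [ 0.7  0.4 -0.7] T [ 0.02 -0.06  0.06] g 22.0
delta [ 165.5 -246.8  -23.9] rot [ 0.0131  0.0118 -0.0079] |d| 298.1 deg 1.1
```

View pics/t2c.png

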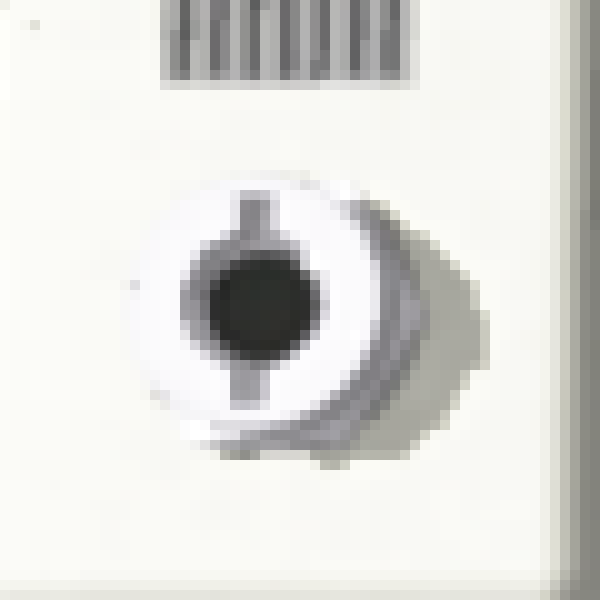

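View pics/s2.png

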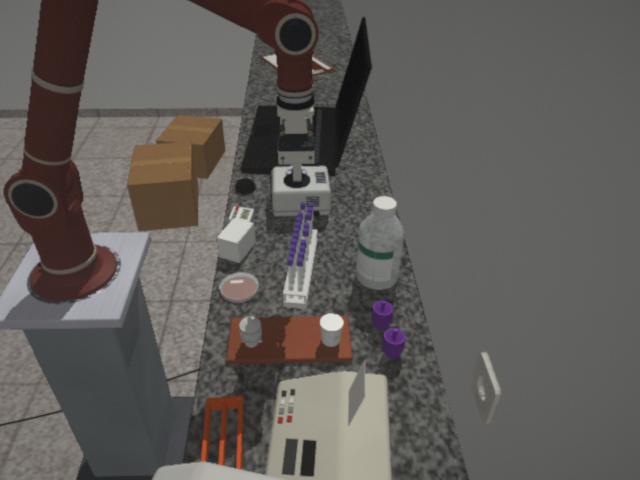

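The top view (crop offset 170,235) shows the bore centred near (195.0,264.5), with slots running up-down at (194.9,255.7) and (194.4,273.2). The side view shows the cap held at (296,180). Next I'll get the slot line by centroid.

Run:
```python
from h import *
t=cv2.cvtColor(cv2.imread("pics/t2.png"),cv2.COLOR_BGR2GRAY).astype(float)
def cen(r0,r1,c0,c1):
    w=np.clip(240-t[r0:r1,c0:c1],0,None);yy,xx=np.mgrid[r0:r1,c0:c1];return (w*xx).sum()/w.sum(),(w*yy).sum()/w.sum()
print(t[250:278,184:206].astype(int))
u=cen(254,257,190,200);l=cen(272,276,189,200);print(u,l)
a=onz("top",u,.119);b=onz("top",l,.119);v=a-b;print(a,b,np.arctan2(v[1],v[0]))
for z in(.119,.124):print(onz("top",(194.95,264.5),z))
```

```text
[[248 249 250 250 249 249 248 248 248 248 248 248 249 250 250 249 248 248
  248 248 248 247]
 [250 250 250 250 249 250 249 248 248 248 248 248 248 248 248 248 247 248
  249 249 248 247]
 [250 250 250 249 250 250 249 248 247 244 246 243 241 240 238 241 237 247
  249 250 249 248]
 [250 250 249 249 249 249 246 246 248 249 249 250 248 248 247 241 226 232
  246 251 253 244]
 [250 250 249 248 247 248 250 250 249 236 194 189 198 230 251 250 249 247
  241 249 255 247]
 [250 250 250 248 250 250 250 250 250 230 139 132 155 213 252 251 250 250
  247 234 212 181]
 [249 249 249 249 250 250 250 251 251 232 135 133 163 218 253 251 250 250
  249 246 223 174]
 [249 248 249 250 250 250 251 252 252 230 135 136 169 218 254 252 251 250
  250 251 247 222]
 [249 249 250 251 250 251 253 251 217 156 127 139 162 178 221 245 252 250
  250 251 252 248]
 [249 250 250 251 251 249 218 167 143 133 141 151 159 159 167 193 236 251
  250 251 251 250]
 [249 250 250 251 251 232 150 127 132 138 105  90  84  92 101 142 217 255
  251 250 251 251]
 [249 250 251 252 249 182 130 130 116  73  56  50  46  49  52  89 207 255
  2
[... 1092 characters left out ...]
 254 251 250 250 251
  252 248 196 133]
 [246 225 230 246 249 250 251 252 250 162 157 160 200 252 251 251 251 251
  239 180 137 129]
 [249 244 235 243 244 248 249 251 249 197 192 201 230 252 251 252 250 229
  173 131 129 143]
 [250 249 248 248 245 246 246 245 250 248 249 249 251 251 244 230 183 148
  132 132 145 148]
 [249 249 249 249 252 255 251 221 223 222 219 219 210 188 175 150 134 133
  145 157 156 141]]
(np.float64(195.03237858032378), np.float64(255.20672478206725)) (np.float64(194.2711022840119), np.float64(273.2631578947368))
[0.57291686 0.27574248 0.119     ] [0.53194726 0.27505828 0.119     ] 0.01669864557226486
[0.55177944 0.27469405 0.119     ]
[0.55101918 0.27346212 0.124     ]
```

>>> move_arm:
  delta_pos:
    - [0,-56,-4]
    - [0,-56,-5]
    - [0,-56,-5]
    - [0,-54,-5]
    - [20,-24,-4]
    - [60,0,0]
    - [55,0,0]
    - [30,0,0]
    - [0,0,0]
  angular:
    - [0,0.01,-0.008]
    - [0.01,0,0]
    - [0,0,0]
    - [0,0,0]
    - [0,0,0]
    - [0,0,0]
    - [0,0,0]
    - [0,0,0]
    - [0,0,0]
  gripper: [-0.9,-0.9,-0.9,-0.9,-0.9,-0.9,-0.9,-0.9,-0.9]

```text
time: 5.12
position: [0.5345, -0.2428, 0.1068]
tcp_rot: [0.001, 0.701, -0.007, 0.713]
wrist_force: [0.2, 0.2, 0.2]
grip_width: 0.233
```

Run:
```python
from h import *
plan([.534,-.231,.03],np.pi/2)
```

```text
t 5.125 pos [ 0.5345 -0.2428  0.1068] yaw_jaw 1.5593 q [ 0.405  0.637 -0.027  1.755  0.027  0.732  1.923] F [0.2 0.2 0.2] T [0.04 0.05 0.02] g 21.7
delta [76.6 12.4 -1.8] rot [-0.0114  0.0159  0.0089] |d| 77.7 deg 1.2
```

>>> move_arm:
  delta_pos:
    - [10,12,0]
    - [25,0,0]
    - [25,0,0]
    - [10,0,0]
    - [3,0,0]
  angular:
    - [-0.011,0.016,0.009]
    - [0,0,0]
    - [0,0,0]
    - [0,0,0]
    - [0,0,0]
  gripper: [-0.9,-0.9,-0.9,-0.9,-0.9]

```text
time: 5.75
position: [0.5431, -0.2276, 0.0393]
tcp_rot: [-0.002, 0.702, 0.001, 0.712]
wrist_force: [0.0, -0.1, -0.6]
grip_width: 0.231
```

Run:
```python
from h import *
plan([.534,-.231,.03],np.pi/2)
im=arm.capture("side");cv2.imwrite("pics/s3.png",cv2.resize(im[260:380,200:380,::-1],None,fx=4,fy=4,interpolation=cv2.INTER_CUBIC))
```

```text
t 5.75 pos [ 0.5431 -0.2276  0.0393] yaw_jaw 1.5763 q [ 0.381  0.739 -0.031  1.791  0.031  0.599  1.909] F [ 0.  -0.1 -0.6] T [0.   0.01 0.02] g 21.5
delta [ 9.2 -3.4 -9.3] rot [0.0055 0.014  0.0016] |d| 13.5 deg 0.9
```

View pics/s3.png

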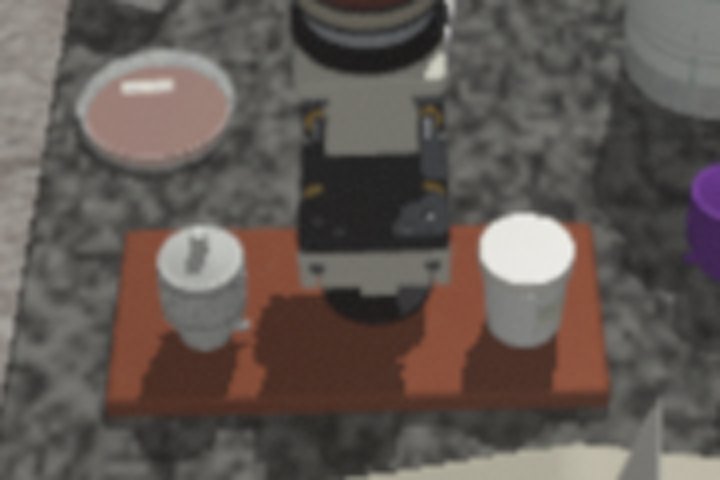

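The side view shows the cap over the middle of the tray between filter and cup, slightly toward the cup. I'll shift it 9 mm toward -x and lower it.

>>> move_arm:
  delta_pos:
    - [0,-3,-9]
    - [4,0,0]
    - [3,0,0]
    - [1,0,0]
    - [0,0,0]
  angular:
    - [0,0.014,0]
    - [0,0,0]
    - [0,0,0]
    - [0,0,0]
    - [0,0,0]
  gripper: [-0.9,-0.9,-0.9,-0.9,-0.9]

```text
time: 6.42
position: [0.5348, -0.2317, 0.0329]
tcp_rot: [-0.003, 0.706, 0.001, 0.708]
wrist_force: [0.1, -0.8, -0.4]
grip_width: 0.232
```

Run:
```python
from h import *
plan([.534,-.231,.03],np.pi/2)
```

```text
t 6.425 pos [ 0.5348 -0.2317  0.0329] yaw_jaw 1.5757 q [ 0.387  0.745 -0.027  1.802  0.036  0.591  1.913] F [ 0.1 -0.8 -0.4] T [ 0.06 -0.01 -0.03] g 21.6
delta [ 2.9  0.7 -0.8] rot [0.0049 0.0027 0.0032] |d| 3.1 deg 0.4
```

>>> move_arm:
  delta_pos:
    - [1,0,0]
    - [1,0,0]
    - [1,0,0]
    - [1,0,0]
  angular:
    - [0,0.003,0.003]
    - [0,0,0]
    - [0,0,0]
    - [0,0,0]
  gripper: [-0.9,-0.9,-0.9,-0.9]

```text
time: 6.92
position: [0.535, -0.2317, 0.0296]
tcp_rot: [-0.002, 0.707, 0.002, 0.707]
wrist_force: [-3.1, 0.4, 10.5]
grip_width: 0.231
```

>>> move_arm:
  delta_pos:
    - [-0.5,0,0]
    - [0,0,0]
    - [0,0,0]
    - [-10,0,0]
    - [-30,0,0]
    - [-50,0,0]
    - [-40,0,-20]
    - [0,0,-50]
  angular:
    - [0,0,0]
    - [0,0,0]
    - [0,0,0]
    - [0,0,0]
    - [0,0,0]
    - [0,0,0]
    - [0,0,0]
    - [0,0,0]
  gripper: [-0.1,-0.1,-0.1,-0.1,-0.1,0.6,0.6,0.6]

```text
time: 7.92
position: [0.468, -0.2316, 0.1659]
tcp_rot: [-0.004, 0.705, 0.003, 0.709]
wrist_force: [-0.5, -0.3, 0.1]
grip_width: 0.721
```

Run:
```python
from h import *
plan([.4535,-.247,.1],np.pi/2)
im=arm.capture("side");cv2.imwrite("pics/s4.png",cv2.resize(im[260:380,200:380,::-1],None,fx=4,fy=4,interpolation=cv2.INTER_CUBIC))
```

```text
t 7.925 pos [ 0.468  -0.2316  0.1659] yaw_jaw 1.5797 q [ 0.446  0.479 -0.04   1.863  0.025  0.795  1.973] F [-0.5 -0.3  0.1] T [ 0.02  0.08 -0.02] g 67.0
delta [ 65.8 -15.2 -15. ] rot [0.0089 0.0048 0.0012] |d| 69.2 deg 0.6
```

View pics/s4.png

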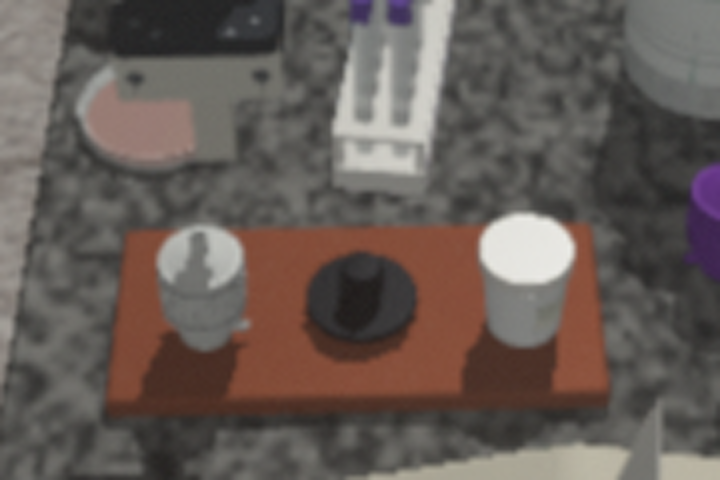

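Side view: the cap stands on its plug mid-tray at crop (360,300), clear of filter and cup. Now the filter.

>>> move_arm:
  delta_pos:
    - [0,-15,-15]
    - [20,0,0]
    - [25,0,0]
    - [15,0,0]
    - [0,0,0]
  angular:
    - [0.009,0.005,0]
    - [0,0,0]
    - [0,0,0]
    - [0,0,0]
    - [0,0,0]
  gripper: [0.5,0.5,0.5,0.5,0.5]

```text
time: 8.6
position: [0.4378, -0.2477, 0.106]
tcp_rot: [0.003, 0.712, -0.003, 0.702]
wrist_force: [-0.6, -0.1, 0.0]
grip_width: 0.749
```

Run:
```python
from h import *
plan([.453,-.247,.043],np.pi/2)
```

```text
t 8.6 pos [ 0.4378 -0.2477  0.106 ] yaw_jaw 1.5613 q [ 0.486  0.549 -0.027  1.961  0.034  0.645  1.996] F [-0.6 -0.1  0. ] T [ 0.04 -0.04 -0.01] g 69.7
delta [62.8  0.8 16.1] rot [-0.0095 -0.0143 -0.    ] |d| 64.9 deg 1.0
```

>>> move_arm:
  delta_pos:
    - [0,0.5,16]
    - [0,0,0]
    - [20,0,0]
    - [20,0,0]
    - [12,0,0]
    - [0,0,0]
  angular:
    - [-0.009,-0.014,0]
    - [0,0,0]
    - [0,0,0]
    - [0,0,0]
    - [0,0,0]
    - [0,0,0]
  gripper: [0.5,0.5,0.5,0.5,0.5,0.5]

```text
time: 9.35
position: [0.4595, -0.2486, 0.0566]
tcp_rot: [-0.002, 0.704, -0.001, 0.71]
wrist_force: [0.1, 0.2, -0.3]
grip_width: 0.75
```

Run:
```python
from h import *
plan([.453,-.247,.042],np.pi/2)
im=arm.capture("side");cv2.imwrite("pics/s5.png",cv2.resize(im[260:380,200:380,::-1],None,fx=4,fy=4,interpolation=cv2.INTER_CUBIC))
```

```text
t 9.35 pos [ 0.4595 -0.2486  0.0566] yaw_jaw 1.5721 q [ 0.475  0.643 -0.031  1.966  0.036  0.523  1.991] F [ 0.1  0.2 -0.3] T [ 0.03  0.03 -0.03] g 69.8
delta [14.6  1.7 -6.6] rot [0.0014 0.0095 0.004 ] |d| 16.1 deg 0.6
```

View pics/s5.png

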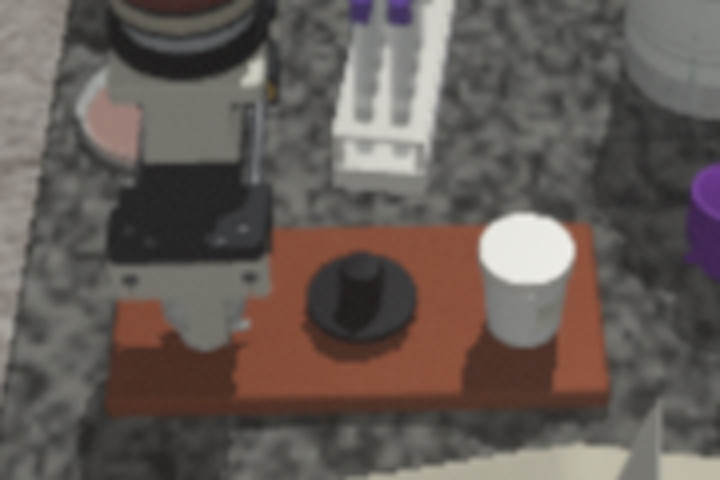

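The side view shows the gripper straddling the filter, with the pin visible at crop (243,325) and the cap clear. I'll do the final alignment and lower.

>>> move_arm:
  delta_pos:
    - [6,1.5,-6.5]
    - [7,0,0]
    - [0,0,0]
  angular:
    - [0,0.009,0.004]
    - [0,0,0]
    - [0,0,0]
  gripper: [0.5,0.5,0.5]

```text
time: 9.78
position: [0.4537, -0.2478, 0.0446]
tcp_rot: [-0.001, 0.706, -0.0, 0.708]
wrist_force: [-0.8, -1.0, 0.5]
grip_width: 0.747
```

Run:
```python
from h import *
plan([.453,-.247,.042],np.pi/2)
```

```text
t 9.775 pos [ 0.4537 -0.2478  0.0446] yaw_jaw 1.5719 q [ 0.477  0.66  -0.03   1.982  0.038  0.496  1.992] F [-0.8 -1.   0.5] T [ 0.03  0.02 -0.03] g 69.5
delta [ 2.6  0.8 -0.7] rot [0.0011 0.0032 0.0015] |d| 2.8 deg 0.2
```

>>> move_arm:
  delta_pos:
    - [2,0.8,-0.7]
    - [0,0,0]
    - [0,0,0]
    - [0,0,0]
    - [0,0,0]
    - [0,0,0]
  angular:
    - [0,0.003,0]
    - [0,0,0]
    - [0,0,0]
    - [0,0,0]
    - [0,0,0]
    - [0,0,0]
  gripper: [0.3,-0.5,-0.5,-0.5,-0.5,-0.5]
  squeeze: 25

```text
time: 10.52
position: [0.4533, -0.247, 0.0427]
tcp_rot: [-0.001, 0.707, -0.0, 0.707]
wrist_force: [-0.6, 0.3, -0.3]
grip_width: 0.471
```

Run:
```python
from h import *
st()
```

```text
t 10.525 pos [ 0.4533 -0.247   0.0427] yaw_jaw 1.5721 q [ 0.474  0.664 -0.028  1.984  0.039  0.494  1.99 ] F [-0.6  0.3 -0.3] T [0.04 0.04 0.02] g 43.8
```

>>> move_arm:
  delta_pos:
    - [-10,0,0]
    - [-30,0,0]
    - [-55,0,0]
    - [-55,0,0]
    - [-50,20,0]
    - [0,50,10]
    - [0,52,10]
    - [0,52,10]
    - [0,52,10]
    - [0,52,10]
  angular:
    - [0,0,0]
    - [0,0,0]
    - [0,0,0]
    - [0,0,0]
    - [0,0,0]
    - [0,0,0]
    - [0,0,0]
    - [0,0,0]
    - [0,0,0]
    - [0,0,0]
  gripper: [-0.5,-0.5,-0.5,-0.5,-0.5,-0.5,-0.5,-0.5,-0.5,-0.5]

```text
time: 11.78
position: [0.505, 0.0325, 0.256]
tcp_rot: [0.002, 0.703, -0.007, 0.711]
wrist_force: [0.4, -0.8, -0.9]
grip_width: 0.47
```

Run:
```python
from h import *
plan([.5515,.2747,.2],1.766)
```

```text
t 11.775 pos [0.505  0.0325 0.256 ] yaw_jaw 1.5577 q [-0.025  0.35  -0.12   1.782  0.058  1.002  1.389] F [ 0.4 -0.8 -0.9] T [ 0.02  0.01 -0.03] g 43.7
delta [ 55.  243.1  42.7] rot [-0.2083  0.0099  0.0071] |d| 252.9 deg 12.0
```

>>> move_arm:
  delta_pos:
    - [0,55,11]
    - [0,55,11]
    - [0,55,11]
    - [0,50,10]
    - [10,20,0]
    - [20,0,0]
    - [20,0,0]
    - [0,0,0]
  angular:
    - [0,0.01,0.007]
    - [0,0,0]
    - [0,0,0]
    - [0,0,0]
    - [-0.08,0,0]
    - [-0.08,0,0]
    - [-0.048,0,0]
    - [0,0,0]
  gripper: [-0.5,-0.5,-0.5,-0.5,-0.5,-0.5,-0.5,-0.5]

```text
time: 12.78
position: [0.549, 0.2766, 0.2079]
tcp_rot: [-0.075, 0.702, 0.074, 0.704]
wrist_force: [-0.1, -0.2, -0.6]
grip_width: 0.469
```

Run:
```python
from h import *
plan([.5515,.2747,.17],1.766)
```

```text
t 12.775 pos [0.549  0.2766 0.2079] yaw_jaw 1.7822 q [-0.377  0.575 -0.209  1.544  0.133  1.034  1.161] F [-0.1 -0.2 -0.6] T [ 0.04 -0.03  0.02] g 43.7
delta [37.9 -2.4  1.9] rot [0.0162 0.0019 0.0007] |d| 38.0 deg 0.9
```

>>> move_arm:
  delta_pos:
    - [0,-2.2,2]
    - [15,0,0]
    - [10,0,0]
    - [0,0,0]
    - [0,0,0]
  angular:
    - [0.016,0.002,0]
    - [0,0,0]
    - [0,0,0]
    - [0,0,0]
    - [0,0,0]
  gripper: [-0.5,-0.5,-0.5,-0.5,-0.5]

```text
time: 13.4
position: [0.5529, 0.2731, 0.1835]
tcp_rot: [-0.068, 0.703, 0.067, 0.705]
wrist_force: [0.3, 0.2, -0.6]
grip_width: 0.473
```

Run:
```python
from h import *
plan([.5515,.2747,.155],1.766)
im=arm.capture("side");cv2.imwrite("pics/s6f.png",im[:,:,::-1]);cv2.imwrite("pics/s6.png",cv2.resize(im[120:200,250:350,::-1],None,fx=7,fy=7,interpolation=cv2.INTER_NEAREST))
im=arm.capture("top");cv2.imwrite("pics/t6.png",cv2.resize(im[220:320,140:260,::-1],None,fx=6,fy=6,interpolation=cv2.INTER_NEAREST))
```

```text
t 13.4 pos [0.5529 0.2731 0.1835] yaw_jaw 1.7619 q [-0.375  0.601 -0.199  1.571  0.138  0.981  1.145] F [ 0.3  0.2 -0.6] T [0.06 0.   0.05] g 44.0
delta [28.5  1.9 -1.2] rot [-0.0041  0.0029  0.0013] |d| 28.6 deg 0.3
```

View pics/s6.png

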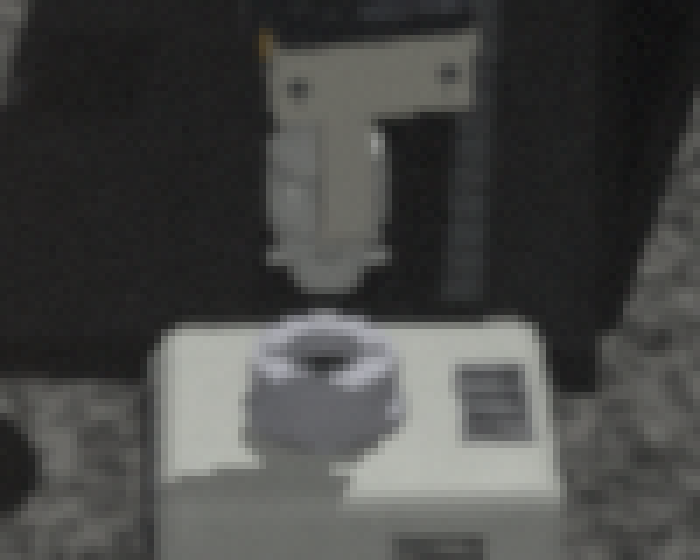

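View pics/t6.png

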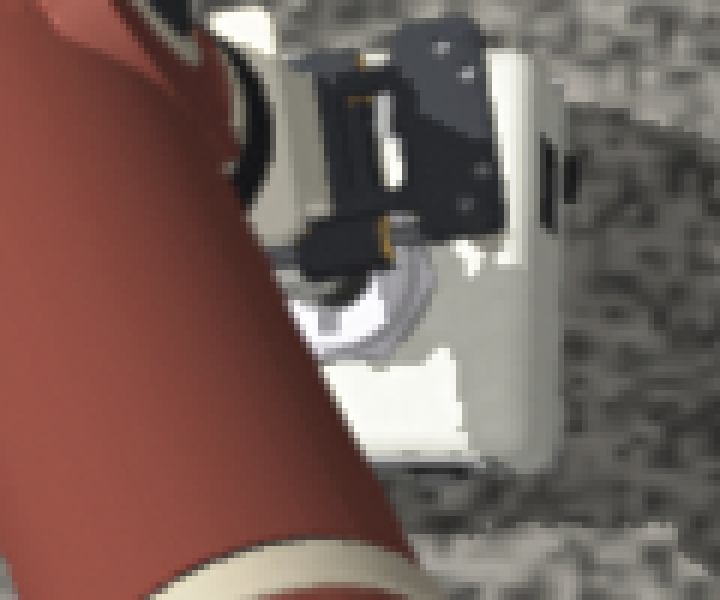

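In the side view the filter is held upright above the port. Its pins show at crop (268,257) and (388,257), and the rim spans crop columns 250 to 403. Now I'll compute the axis offset and the pin angle.

Run:
```python
from h import *
f=lambda x,y:(x/7-.5+250,y/7-.5+120)
z=.1638
a=onz("side",f(267,256),z);b=onz("side",f(389,256),z);m=(a+b)/2;v=b-a
print("pins mid",m,"len",np.hypot(*v[:2]),"ang",np.arctan2(v[1],v[0]))
print("body mid",onz("side",f((267+388)/2,190),.1938))
print("foot",onz("side",f((287+363)/2,285),.157))
r1=onz("side",f(249,362),.119);r2=onz("side",f(404,362),.119);print("rim",(r1+r2)/2, r2-r1)
g=cv2.cvtColor(cv2.imread("pics/s6f.png"),cv2.COLOR_BGR2GRAY)
for r in(155,156,157,170,171,172): print(r,g[r,280:312])
```

```text
pins mid [0.5515291  0.27133618 0.1638    ] len 0.04727524473497258 ang -0.018715819643980582
body mid [0.55165057 0.26927807 0.1938    ]
foot [0.55021995 0.26093497 0.157     ]
rim [0.55041248 0.26629339 0.119     ] [ 0.06104511 -0.00117449  0.        ]
155 [ 34  33  35  34  36  34  32  36  63  79  95 101 102 102 100  95  94  95
  93  96  98  97  89  84  82  60  34  31  28  28  26  26]
156 [ 33  30  34  32  35  33  34  41  83 102 103 102 100 101  98  90  92  91
  93  98  97  98 103 107 102  72  39  29  30  28  30  31]
157 [ 31  34  35  32  32  35  29  38  73  85  85  91  96 102 102  98  95  96
  99 102  99  95  90  85  76  53  35  29  28  29  31  29]
170 [177 176 176 177 176 171 166 153 134 125 117 103  97  90  85  83  81  81
  83  91  98 113 129 133 140 155 164 172 177 177 177 175]
171 [175 176 176 176 174 160 158 160 156 154 147 121  93  74  59  46  45  51
  55  78 108 140 158 163 163 159 153 164 176 177 177 176]
172 [177 176 178 176 173 151 139 152 165 170 169 147 115  95  74  56  56  72
  84 111 143 165 173 174 167 148 139 161 175 177 175 176]
```

>>> move_arm:
  delta_pos:
    - [10,1.6,-1]
    - [12,0,0]
    - [8,0,0]
    - [0,0,0]
  angular:
    - [-0.015,0.003,0]
    - [0,0,0]
    - [0,0,0]
    - [0,0,0]
  gripper: [-0.5,-0.5,-0.5,-0.5]

```text
time: 14.0
position: [0.5513, 0.2747, 0.1512]
tcp_rot: [-0.074, 0.704, 0.073, 0.703]
wrist_force: [0.3, 0.1, 0.9]
grip_width: 0.472
```

Run:
```python
from h import *
plan([.5518,.2745,.147],1.78)
```

```text
t 14.0 pos [0.5513 0.2747 0.1512] yaw_jaw 1.7784 q [-0.379  0.636 -0.198  1.606  0.15   0.915  1.148] F [0.3 0.1 0.9] T [ 0.05 -0.04 -0.06] g 43.9
delta [ 4.2 -0.3  0.5] rot [-0.0016 -0.0008  0.0013] |d| 4.3 deg 0.1
```

>>> move_arm:
  delta_pos:
    - [3,0,0]
    - [3,0,0]
    - [2,0,0]
    - [0,0,0]
  angular:
    - [0,0,0]
    - [0,0,0]
    - [0,0,0]
    - [0,0,0]
  gripper: [-0.5,-0.5,-0.5,-0.5]

```text
time: 14.5
position: [0.5518, 0.2748, 0.1432]
tcp_rot: [-0.074, 0.703, 0.073, 0.703]
wrist_force: [0.3, -0.4, -0.2]
grip_width: 0.472
```

Run:
```python
from h import *
plan([.5518,.2745,.1385],1.78)
```

```text
t 14.5 pos [0.5518 0.2748 0.1432] yaw_jaw 1.7782 q [-0.38   0.646 -0.197  1.614  0.152  0.897  1.145] F [ 0.3 -0.4 -0.2] T [ 0.01  0.   -0.01] g 43.9
delta [ 4.7 -0.3 -0. ] rot [-0.0018  0.0004  0.001 ] |d| 4.7 deg 0.1
```

>>> move_arm:
  delta_pos:
    - [1.5,0,0]
    - [1.5,0,0]
    - [1.5,0,0]
    - [0,0,0]
  angular:
    - [0,0,0]
    - [0,0,0]
    - [0,0,0]
    - [0,0,0]
  gripper: [-0.5,-0.5,-0.5,-0.5]

```text
time: 15.0
position: [0.5521, 0.275, 0.1388]
tcp_rot: [-0.073, 0.703, 0.073, 0.704]
wrist_force: [0.3, 0.3, -0.8]
grip_width: 0.472
```

Run:
```python
from h import *
plan([.5518,.2745,.1305],1.78)
```

```text
t 15.0 pos [0.5521 0.275  0.1388] yaw_jaw 1.7782 q [-0.38   0.651 -0.196  1.618  0.154  0.887  1.144] F [ 0.3  0.3 -0.8] T [ 0.04 -0.    0.01] g 43.9
delta [ 8.3 -0.5 -0.4] rot [-0.0018  0.0014  0.0007] |d| 8.3 deg 0.1
```

The pins went into the slots with no contact force (foot about 9 mm below the rim). Now I'll press against the spring.

>>> move_arm:
  delta_pos:
    - [2,-0.3,-0.3]
    - [2,0,0]
    - [2,0,0]
    - [1.5,0,0]
  angular:
    - [0,0.001,0]
    - [0,0,0]
    - [0,0,0]
    - [0,0,0]
  gripper: [-0.5,-0.5,-0.5,-0.5]

```text
time: 15.5
position: [0.5522, 0.275, 0.1348]
tcp_rot: [-0.073, 0.702, 0.073, 0.704]
wrist_force: [-1.6, -1.1, 5.9]
grip_width: 0.468
```

Run:
```python
from h import *
plan([.5518,.2745,.1283],1.78)
```

```text
t 15.5 pos [0.5522 0.275  0.1348] yaw_jaw 1.7782 q [-0.381  0.655 -0.195  1.623  0.156  0.877  1.142] F [-1.6 -1.1  5.9] T [-0.23  0.48  0.04] g 43.5
delta [ 6.5 -0.5 -0.5] rot [-0.0018  0.0027  0.0004] |d| 6.6 deg 0.2
```

>>> move_arm:
  delta_pos:
    - [3,-0.3,-0.3]
    - [3,0,0]
    - [3,0,0]
  angular:
    - [0,0.002,0]
    - [0,0,0]
    - [0,0,0]
  gripper: [-0.5,-0.5,-0.5]
  squeeze: 30

```text
time: 15.88
position: [0.5522, 0.2751, 0.13]
tcp_rot: [-0.073, 0.702, 0.073, 0.704]
wrist_force: [-2.8, -1.0, 9.6]
grip_width: 0.464
```

Run:
```python
from h import *
plan([.5518,.2745,.1283],1.78)
```

```text
t 15.875 pos [0.5522 0.2751 0.13  ] yaw_jaw 1.7782 q [-0.382  0.66  -0.194  1.628  0.157  0.866  1.141] F [-2.8 -1.   9.6] T [-0.42  0.7  -0.02] g 43.2
delta [ 1.7 -0.5 -0.6] rot [-0.0018  0.0031  0.0002] |d| 1.9 deg 0.2
```

>>> move_arm:
  delta_pos:
    - [2.6,-0.3,-0.4]
    - [2.4,0,0]
  angular:
    - [0,0.003,0]
    - [0,0,0]
  gripper: [-0.5,-0.5]

```text
time: 16.12
position: [0.5523, 0.2751, 0.1287]
tcp_rot: [-0.073, 0.702, 0.073, 0.704]
wrist_force: [-2.7, -1.1, 9.9]
grip_width: 0.469
```

Run:
```python
from h import *
plan([.5518,.2745,.1283],1.78)
```

```text
t 16.125 pos [0.5523 0.2751 0.1287] yaw_jaw 1.7782 q [-0.381  0.662 -0.194  1.628  0.157  0.864  1.141] F [-2.7 -1.1  9.9] T [-0.42  0.75 -0.04] g 43.6
delta [ 0.4 -0.5 -0.6] rot [-0.0018  0.0024 -0.    ] |d| 0.9 deg 0.2
```

>>> move_arm:
  delta_pos:
    - [2.4,0,0]
    - [2.2,0,0]
    - [2.2,0,0]
  angular:
    - [0,0,0]
    - [0.08,0,0]
    - [0.1,0,0]
  gripper: [-0.5,-0.5,-0.5]

```text
time: 16.5
position: [0.5533, 0.2761, 0.1281]
tcp_rot: [-0.007, 0.705, 0.009, 0.709]
wrist_force: [-2.7, -0.5, 10.7]
grip_width: 0.467
```

Run:
```python
from h import *
plan([.5518,.2745,.1283],1.78)
```

```text
t 16.5 pos [0.5533 0.2761 0.1281] yaw_jaw 1.5933 q [-0.413  0.659 -0.141  1.631  0.116  0.852  0.992] F [-2.7 -0.5 10.7] T [-0.2   0.77  0.04] g 43.4
delta [-0.3 -1.5 -1.6] rot [-0.1867  0.0071 -0.0022] |d| 2.2 deg 10.7
```

```bash
cat >> h.py <<'E'
def cor(nextyaw,z=.1283):
    p=np.array([.5506,.2746])+.0014*np.array([np.sin(nextyaw),-np.cos(nextyaw)])
    plan([p[0],p[1],z],nextyaw)
E
python3 -c "
from h import *
cor(1.40)"
```

```text
t 16.5 pos [0.5533 0.2761 0.1281] yaw_jaw 1.5933 q [-0.413  0.659 -0.141  1.631  0.116  0.852  0.992] F [-2.7 -0.5 10.7] T [-0.2   0.77  0.04] g 43.4
delta [-0.3 -1.7 -1.4] rot [ 0.1933  0.0066 -0.0035] |d| 2.2 deg 11.1
```

>>> move_arm:
  delta_pos:
    - [2.0,-1.2,-1.0]
    - [2.2,-0.3,-0.4]
    - [2.2,0,0]
  angular:
    - [0.12,0.006,-0.003]
    - [0.12,0,0]
    - [0.12,0,0]
  gripper: [-0.5,-0.5,-0.5]

```text
time: 16.88
position: [0.553, 0.2763, 0.1282]
tcp_rot: [0.124, 0.695, -0.121, 0.698]
wrist_force: [-4.3, -2.1, 10.8]
grip_width: 0.47
```

```bash
python3 -c "
from h import *
cor(1.1)"
```

```text
t 16.875 pos [0.553  0.2763 0.1282] yaw_jaw 1.2232 q [-0.476  0.656 -0.037  1.633  0.03   0.847  0.698] F [-4.3 -2.1 10.8] T [-0.45  1.03  0.09] g 43.7
delta [-0.1 -2.5 -0.3] rot [ 0.1232  0.0037 -0.0056] |d| 2.6 deg 7.1
```

>>> move_arm:
  delta_pos:
    - [2.0,-2.2,-0.8]
    - [2.0,-1.5,-0.5]
    - [2.0,-0.5,-0.5]
  angular:
    - [0.06,0.004,-0.005]
    - [0.12,0,0]
    - [0.12,0,0]
  gripper: [-0.5,-0.5,-0.5]

```text
time: 17.25
position: [0.5528, 0.2758, 0.1291]
tcp_rot: [0.231, 0.667, -0.225, 0.672]
wrist_force: [-2.0, -2.2, 9.3]
grip_width: 0.47
```

```bash
python3 -c "
from h import *
cor(.8)"
```

```text
t 17.25 pos [0.5528 0.2758 0.1291] yaw_jaw 0.9149 q [-0.528  0.652  0.05   1.64  -0.042  0.839  0.455] F [-2.  -2.2  9.3] T [-0.54  0.66  0.03] g 43.8
delta [ 0.8 -2.4  0.4] rot [ 0.1148  0.003  -0.0112] |d| 2.6 deg 6.6
```

>>> move_arm:
  delta_pos:
    - [2.6,-2.2,0.4]
    - [2.4,-1.2,0]
    - [2.4,-1.0,0]
  angular:
    - [0.11,0.003,-0.01]
    - [0.11,0,0]
    - [0.11,0,0]
  gripper: [-0.5,-0.5,-0.5]

```text
time: 17.62
position: [0.5527, 0.2751, 0.1286]
tcp_rot: [0.341, 0.62, -0.334, 0.623]
wrist_force: [-1.7, -0.4, 9.9]
grip_width: 0.468
```

```bash
python3 -c "
from h import *
cor(.4)"
```

```text
t 17.625 pos [0.5527 0.2751 0.1286] yaw_jaw 0.5757 q [-0.584  0.656  0.146  1.643 -0.122  0.84   0.188] F [-1.7 -0.4  9.9] T [-0.28  0.63  0.02] g 43.5
delta [ 0.2 -2.2  0.7] rot [ 0.1757 -0.0023 -0.0111] |d| 2.3 deg 10.1
```

>>> move_arm:
  delta_pos:
    - [2.4,-1.5,0.4]
    - [2.4,-0.8,0.2]
    - [2.4,-0.5,0]
  angular:
    - [0.1,-0.002,-0.01]
    - [0.1,0,0]
    - [0.05,0,0]
  gripper: [-0.5,-0.5,-0.5]

```text
time: 18.0
position: [0.5524, 0.2751, 0.1281]
tcp_rot: [0.417, 0.572, -0.411, 0.574]
wrist_force: [-3.3, -1.2, 10.7]
grip_width: 0.471
```

```bash
python3 -c "
from h import *
cor(.25)"
```

```text
t 18.0 pos [0.5524 0.2751 0.1281] yaw_jaw 0.319 q [-0.629  0.662  0.22   1.644 -0.182  0.847 -0.015] F [-3.3 -1.2 10.7] T [-0.42  0.82  0.04] g 43.8
delta [-0.2 -2.   1.3] rot [ 0.069  -0.003  -0.0084] |d| 2.3 deg 4.0
```

>>> move_arm:
  delta_pos:
    - [2.1,-1,0.5]
    - [2.1,0,0]
  angular:
    - [0.04,-0.003,-0.008]
    - [0.03,0,0]
  gripper: [-0.5,-0.5]

```text
time: 18.25
position: [0.5523, 0.2752, 0.1282]
tcp_rot: [0.436, 0.558, -0.433, 0.558]
wrist_force: [-3.7, -1.2, 11.1]
grip_width: 0.467
```

```bash
python3 -c "
from h import *
cor(.2)"
```

```text
t 18.25 pos [0.5523 0.2752 0.1282] yaw_jaw 0.2482 q [-0.642  0.666  0.241  1.639 -0.197  0.856 -0.073] F [-3.7 -1.2 11.1] T [-0.5   1.12  0.15] g 43.4
delta [-0.1 -1.9  1.5] rot [ 0.0482 -0.0017 -0.0035] |d| 2.4 deg 2.8
```

>>> move_arm:
  delta_pos:
    - [2.0,-0.3,0.3]
  angular:
    - [0.03,0,0]
  gripper: [-0.5]

```text
time: 18.38
position: [0.552, 0.2752, 0.1281]
tcp_rot: [0.444, 0.551, -0.441, 0.552]
wrist_force: [-3.2, -0.3, 10.7]
grip_width: 0.47
```

```bash
python3 -c "
from h import *
cor(.2)"
```

```text
t 18.375 pos [0.552  0.2752 0.1281] yaw_jaw 0.2185 q [-0.646  0.666  0.249  1.641 -0.205  0.856 -0.096] F [-3.2 -0.3 10.7] T [-0.3   0.88  0.22] g 43.7
delta [-0.2 -1.5  1.7] rot [ 0.0185 -0.0026 -0.0039] |d| 2.2 deg 1.1
```

>>> move_arm:
  delta_pos:
    - [2.0,-0.3,0.3]
  angular:
    - [0.03,0,0]
  gripper: [-0.5]

```text
time: 18.5
position: [0.5515, 0.2752, 0.1281]
tcp_rot: [0.452, 0.545, -0.449, 0.545]
wrist_force: [-3.2, -1.4, 11.0]
grip_width: 0.466
```

```bash
python3 -c "
from h import *
cor(.2)"
```

```text
t 18.5 pos [0.5515 0.2752 0.1281] yaw_jaw 0.1891 q [-0.651  0.666  0.257  1.643 -0.213  0.855 -0.119] F [-3.2 -1.4 11. ] T [-0.32  0.98  0.23] g 43.4
delta [-0.2 -1.   1.8] rot [-0.0109 -0.0036 -0.0041] |d| 2.1 deg 0.7
```

The torque has levelled off at about 0.22 N m after 1.59 rad, so this is the stop. I'll ease upward while still gripping, to check that the pins enter the pockets.

>>> move_arm:
  delta_pos:
    - [0,0,0]
    - [0,0,0]
    - [-0.5,0,0]
  angular:
    - [0.005,0,0]
    - [0,0,0]
    - [0,0,0]
  gripper: [-0.5,-0.5,-0.5]

```text
time: 18.88
position: [0.5513, 0.2753, 0.1313]
tcp_rot: [0.453, 0.544, -0.449, 0.545]
wrist_force: [-1.9, -0.2, 3.7]
grip_width: 0.465
```

```bash
python3 -c "
from h import *
cor(.2)"
```

```text
t 18.875 pos [0.5513 0.2753 0.1313] yaw_jaw 0.1872 q [-0.653  0.662  0.258  1.641 -0.211  0.86  -0.122] F [-1.9 -0.2  3.7] T [-0.28  0.36  0.1 ] g 43.2
delta [ 3.  -0.8  2. ] rot [-0.0128 -0.0036 -0.005 ] |d| 3.7 deg 0.8
```

>>> move_arm:
  delta_pos:
    - [0,0,0]
    - [-0.3,0,0]
    - [0,0,0]
  angular:
    - [0,0,0]
    - [0,0,0]
    - [0,0,0]
  gripper: [-0.5,-0.5,-0.5]

```text
time: 19.25
position: [0.5513, 0.2754, 0.1325]
tcp_rot: [0.453, 0.545, -0.449, 0.545]
wrist_force: [-1.9, -0.6, 5.1]
grip_width: 0.467
```

```bash
python3 -c "
from h import *
cor(.2)"
```

```text
t 19.25 pos [0.5513 0.2754 0.1325] yaw_jaw 0.1881 q [-0.653  0.66   0.259  1.64  -0.211  0.862 -0.121] F [-1.9 -0.6  5.1] T [-0.26  0.39  0.1 ] g 43.4
delta [ 4.2 -0.8  2. ] rot [-0.0119 -0.0036 -0.0054] |d| 4.8 deg 0.8
```

>>> move_arm:
  delta_pos:
    - [-0.7,0,0]
    - [-0.7,0,0]
  angular:
    - [0,0,0]
    - [0,0,0]
  gripper: [-0.5,-0.5]

```text
time: 19.5
position: [0.5512, 0.2754, 0.133]
tcp_rot: [0.453, 0.545, -0.449, 0.545]
wrist_force: [0.3, 0.3, -0.6]
grip_width: 0.467
```

```bash
python3 -c "
from h import *
cor(.2)"
```

```text
t 19.5 pos [0.5512 0.2754 0.133 ] yaw_jaw 0.1882 q [-0.653  0.66   0.259  1.64  -0.21   0.864 -0.122] F [ 0.3  0.3 -0.6] T [-0.06 -0.02  0.06] g 43.5
delta [ 4.7 -0.8  2. ] rot [-0.0118 -0.0033 -0.0051] |d| 5.1 deg 0.8
```

The filter stopped rising at a TCP height of 0.133 (foot 15 mm below the rim), and the wrist force fell to about zero. So the ledge is carrying the spring. Release and retreat.

>>> move_arm:
  delta_pos:
    - [0,0,0]
    - [0,0,0]
    - [0,0,0]
    - [-15,0,0]
    - [-40,0,0]
    - [-55,0,0]
    - [-50,0,0]
    - [0,0,-55]
    - [0,0,-55]
  angular:
    - [0,0,0]
    - [0,0,0]
    - [0,0,0]
    - [0,0,0]
    - [0,0,0]
    - [0,0,0]
    - [0,0,0]
    - [0,0,0]
    - [0,0,0]
  gripper: [0.5,0.5,0.5,0.5,0.5,0.5,0.5,0.5,0.5]

```text
time: 20.62
position: [0.5343, 0.3785, 0.3049]
tcp_rot: [0.459, 0.539, -0.451, 0.544]
wrist_force: [0.8, -0.0, -0.3]
grip_width: 0.753
```

Run:
```python
from h import *
st()
im=arm.capture("side");cv2.imwrite("pics/s9f.png",im[:,:,::-1]);a=cv2.resize(im[120:220,240:350,::-1],None,fx=6,fy=6,interpolation=cv2.INTER_NEAREST);cv2.imwrite("pics/s9.png",a)
im=arm.capture("top");cv2.imwrite("pics/t9f.png",im[:,:,::-1])
```

```text
t 20.625 pos [0.5343 0.3785 0.3049] yaw_jaw 0.1731 q [-0.813  0.57   0.298  1.288 -0.163  1.294 -0.345] F [ 0.8 -0.  -0.3] T [-0.07  0.06 -0.  ] g 70.0
```

View pics/s9.png

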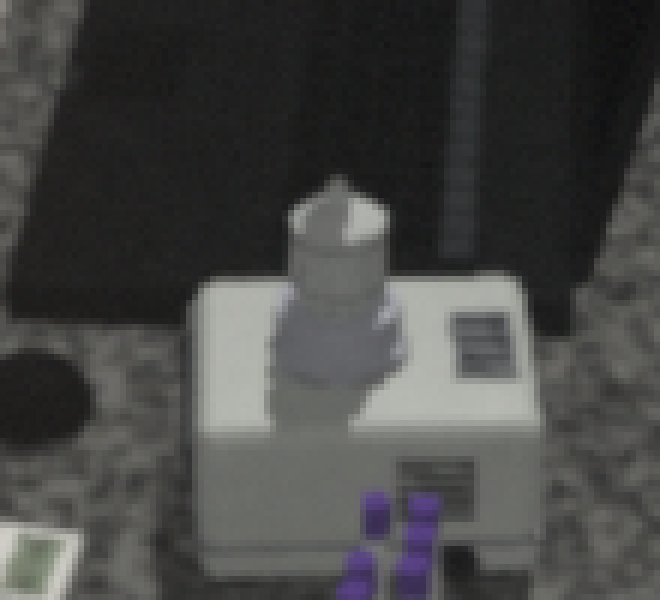

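View pics/t9f.png

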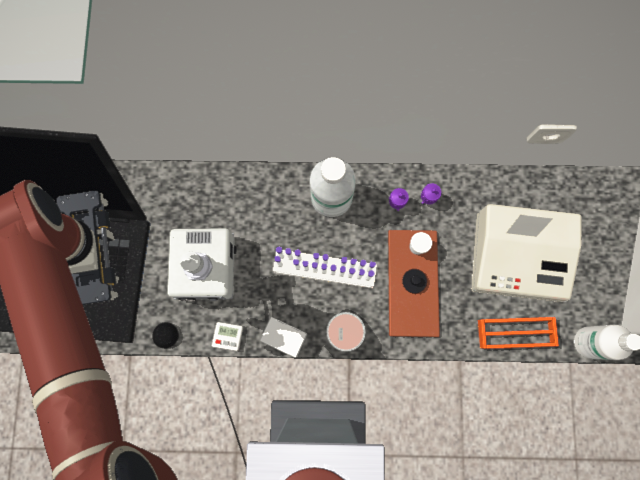

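Run:
```python
from h import *
c=[.551,.2746]
for z in(.159,.162,.168):
    P=np.array([proj("side",[c[0]+.022*np.cos(a),c[1]+.022*np.sin(a),z]) for a in np.linspace(0,2*np.pi,200)])
    print(z,"rows",P[:,1].min(),P[:,1].max(),"crop",(P[:,1].min()-120+.5)*6,(P[:,1].max()-120+.5)*6, "cols crop",(P[:,0].min()-240+.5)*6,(P[:,0].max()-240+.5)*6)
P=np.array([proj("side",[c[0]+.029*np.cos(a),c[1]+.029*np.sin(a),.119]) for a in np.linspace(0,2*np.pi,200)]);print("rim crop cols",(P[:,0].min()-239.5)*6,(P[:,0].max()-239.5)*6)
g=cv2.cvtColor(cv2.imread("pics/s9f.png"),cv2.COLOR_BGR2GRAY)
print(g[148:166,288:306])
```

```text
0.159 rows 152.97549525994742 161.1461024321737 crop 200.85297155968453 249.87661459304223 cols crop 291.5572498944407 388.5174846998847
0.162 rows 152.01777349661975 160.17561063556053 crop 195.10664097971852 244.0536638133632 cols crop 291.4202389993711 388.5057870598838
0.168 rows 150.09497782487134 158.2269939481332 crop 183.56986694922801 232.36196368879928 cols crop 291.14515205827786 388.48230089063827
rim crop cols 278.1707314872192 403.83078496889027
[[ 29  27  28  27  28  29  31  32  35  31  30  28  29  29  29  29  28  28]
 [ 28  27  27  26  26  28  36  58  66  50  32  27  26  26  26  27  24  27]
 [ 30  28  27  25  27  32  60  86  96  79  47  31  29  30  28  27  26  25]
 [ 27  27  29  30  36  49  83 103 106  95  67  47  36  30  29  26  28  26]
 [ 30  30  34  49  74  96 104 109 110 108 107 105  79  53  37  26  27  29]
 [ 30  45  73 103 113 120 116 109 110 116 143 159 143 122  87  49  33  28]
 [ 49 101 129 138 120 105 104 106 107 111 152 176 177 172 145 110  68  33]
 [ 91 144 151 124 106 103 103 105 106 112 156 174 177 176 174 158 104  44]
 [114 153 137 110 105 105 106 107 108 117 157 175 176 174 175 170 118  47]
 [101 149 134 109 106 107 108 108 111 130 161 175 175 174 173 160 108  45]
 [ 83 130 126 107 106 107 107 107 114 146 168 172 169 165 158 135  87  40]
 [ 72  98 103 103 106 107 107 107 112 142 161 157 145 139 125 102  66  35]
 [ 73  89  93 100 102 105 105 106 107 125 136 126 110 104  94  92  65  35]
 [ 80  95  94  95  96  98  98  99  99 102 104 103  99  95  92  93  68  36]
 [ 83 101 101 100  98  96  94  95  98  98  99 100  96  97 100  96  69  38]
 [ 85 100 100 104 104 104 103 106 104 105 106 104 100 100 101  96  68  38]
 [ 90 100  96 103 106 104 106 106 108 106 107 104 102 101 101  99  68  39]
 [ 90  99  95 102 104 105 107 105 108 106 106 103 102 100 101  96  74  53]]
```

```bash
python3 -c "
from workcell import arm
print(arm.hand_in())"
```

```text
the job is handed in; nothing more can be done
None
```

The filter is fitted and looks locked in the port. The dust cap stands on its plug in the middle of the brown tray. I handed the job in at about 21 s, with the arm clear of everything.

**What I did:** I lifted the cap off and set it on the tray. I read the slot angle from the top camera (about 0.02 rad from the x axis). The spigot and pins went into the port with no contact force. I pressed with about 11 N, turned clockwise 1.59 rad until the torque levelled off at about 0.22 N m, then eased up and let go.

**Last checks:**
- **Lock by feel:** the filter rose about 5 mm and stopped with its foot 15 mm below the rim. The wrist force fell to about zero while it was still gripped, so the ledge was holding it.
- **Lock by camera:** in the side view, the top edge of the filter body is at rows 152 to 160. That matches the locked height (162 mm) and not the unlocked one (159 mm), though the two differ by only about one pixel. The filter stands upright.
- **Other things:** the top view shows the specimen cup, carton, dish and purple look-alikes where they were.

**Weaker points:**
- **Stop torque:** the torque plateau could partly be the pads slipping on the filter.
- **Side load:** the tool drifted 1 to 2 mm sideways during the twist, with at most about 5 N of side force.
- **Pins:** they are hidden inside the port, so I inferred the lock from height and force.

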